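# Angle the brass tube past the stake into the stock bay

### The job

Put the long brass tube away in the low wooden three-sided bay, by pushing only: nudge its plain end in behind the steel stake first, slide the tube on past the stake, then push the red end in, so that it finishes lying flush along the bay's back wall. Keep the tube flat on the bench the whole time (never pick it up or tip it) and leave the other loose things where they are.

Things in the scene. Friction and masses are not known exactly. Their poses are not given: they have to be found in the camera images.
- bay: Fixed low bay of pale wood on the bench, open towards the robot and open above, no floor (the bench top is its floor). Origin: middle of the open mouth, at bench level. x points into the bay, y along it. Inside: 310 mm long (y from -155 to +155 mm), 65 mm deep (back wall's inner face at x = 65 mm). Walls 16 mm thick, 32 mm high; the two end walls run from x = 0 to the back wall
- stake: Fixed upright round steel stake, 22 mm in diameter, 50 mm high, standing 20 to 30 mm in front of the bay's mouth line, off centre towards -y of the bay; its dark foot ring is flush with the bench. Origin: its centre at bench level; axes as the bay's
- tube_mid (a point): Centre of the loose straight brass tube: square-cornered, 240 mm long, 25 mm wide, 20 mm high, ends closed with flush black plugs, about 0.3 kg, lying flat on the bench (centre 10 mm up) in front of the bay. x points along the tube to its plain end, z up. It slides and turns on the bench when pushed, with a few newtons, and does not tip when pushed below 15 mm height. It is longer than the gap between the stake and the bay's +y end wall, so it cannot go straight in
- plain_end (a point): Middle of the end face of the tube's plain brass end (the end that starts nearer the stake)
- red_end (a point): Middle of the end face of the tube's other end, whose last 35 mm are red
- jar: Bystander: amber glass jar with black cap, 44 mm in diameter, 50 mm high, standing; origin under its centre
- hammer: Bystander: hammer 220 mm long, lying behind the bay's back wall, along it; origin below its middle, x along it
- graver: Bystander: graver 150 mm long with pale wooden handle, lying beyond the bay's +y end wall; origin below its middle, x along it
- flux: Bystander: green bottle with white cap, 56 mm in diameter, 120 mm high, standing far to the left; origin under its centre
- clamp: Bystander: wooden ring clamp, 120 x 24 x 26 mm, lying near the robot; origin under its centre, x along it
- punch: Bystander: steel punch, 28 mm in diameter at the foot, 60 mm high, standing in front of the bay on its -y side; origin under its centre
- block: Bystander: steel bench block, 65 x 65 x 22 mm, to the left; origin under its centre
There are look-alikes about, which are no part of the job. What is meant by the part that bears tube_mid is not turquoise or white, and is the larger of those in its own colour.

How it is judged (in metres and radians):
On the way:
1. the plain end has gone in behind the stake, past it (x of plain_end in the frame of stake above 0.02 m and y of plain_end in the frame of stake below 0 m and x of red_end in the frame of bay below 0.03 m), for 0.1 s.
At the end, for the whole second after the job is handed in: The tube lies flat on the bench inside the bay, plain end on the stake's side, both ends within 9 mm of touching the back wall (x of each of plain_end, red_end in the frame of bay above 0.0435 m and y of tube_mid in the frame of bay between -0.045 and 0.045 m and y of plain_end in the frame of bay below 0 m and height (world z) of tube_mid below 0.014 m and angle between tube_mid's own z axis and vertical below 0.1 rad).
It fails at once if the tube is lifted or carried (more than 12 mm off the bench) or tipped (height (world z) of tube_mid above 0.022 m or height (world z) of any of plain_end, red_end above 0.03 m or angle between tube_mid's own z axis and vertical above 0.3 rad).
It fails at once if a bystander is moved by more than 20 mm (distance of any of jar, hammer, graver, flux, clamp, punch, block from where it was at the start of the episode above 0.02 m).
It also fails if it takes over 64 s, if anything falls off the work surface, if the arm or the gripper's body presses on something with over 40 N, if the wrist force passes 120 N, or if a joint passes its speed limit or range.

### The arm

A 6-joint arm with a two-finger parallel gripper is mounted at the origin on the work surface. World frame = base frame: x ahead of the robot, y to its left, z up, the work surface at z = 0. Lengths are in mm, angles in degrees, forces in N, time in s.
With the tool pointing down it reaches from about 300 to 850 mm from the base axis. Payload 4.2 kg.
Tool frame: the origin (TCP) lies midway between the tips of the shut fingers; the grasp point (between the pads) lies 19 mm behind it (env.tcp_to_grasp is the distance from the TCP to the grasp point, in mm); z points along the fingers, x is the direction in which the jaws open and shut, and the axes are right-handed (so a half turn about z gives the same grasp; the last joint's range is limited). The gripper opens to 91 mm and grips with 3 to 60 N. Pads are 32 mm wide; open, the fingers measure 118 mm over their backs; the gripper's body (76 mm by 178 mm) begins 60 mm behind the grasp point.
Start: joints at [-65.947, 18.312, 89.639, -0, 72.044, -1.146], TCP at [244.816, -520.296, 213.976] pointing down, gripper open.
Joint ranges: [-177.97, 177.97], [-48.28, 115.42], [12.27, 149.76], [-77.06, 257.06], [2.81, 150.46], [-146.56, 146.56]. Speed limits (degrees/s): [147.25, 147.25, 180, 180, 180, 180].

### API

Orientations are given as [roll, pitch, yaw] about the fixed x, y, z axes, in that order (R = Rz(yaw) Ry(pitch) Rx(roll)).
In Python, from workcell import env gives the robot as it stands.
- The arm moves only by the tool drive_tool, never from a script. Its argument "motion" is a list of rows, each a list of 2 entries, a list of its own where there are three numbers: the shift along the world's x, y, z in m, then the turn, a rotation vector about the world's x, y, z in rad. In form: [[[dx, dy, dz], [wx, wy, wz]], ...]. A call has exactly 10 rows; each row shifts and turns the commanded pose from where the row before left it; what a row does not reach is not made up. A row lasts 1/12 s, in which the tool goes at most 41.7 mm and 7.16 degrees, less where a joint would pass 70% of its speed; a pose out of reach is approached as far as the arm can. A call is refused whole if a number of a shift passes 0.0417 or a number of a turn 0.125, either way. A call with a gripper value outside its range is refused whole. "claw" is the opening, from 0 (shut) to 1 (fully open), set as the call begins (left out, the last holds). The fingers move at their own pace and stop on an object; "force" is the grip in N (left out, the last holds). Time passes only in rows, so rows that do not move let the fingers close, or fill a call up. It gives the time, the measured TCP pose, the force and the opening at its end, in the units of the state.
- env.state(): the state, without advancing time (a new reading comes with each control period).
- env.grab_frame(name): name is "scene" or "top" or "wrist"; returns the picture (420x560x3 uint8, red, green, blue); there is no depth.
- env.camera_params(name): a dict with "fov_y" (degrees; the focal length in pixels is half the picture's height over the tangent of half this angle, whatever the lens; pixels are square), "cx", "cy" (the principal point, pixels), "pose" (4x4, takes a point from camera to world coordinates). Camera axes: x right, y down, z forward; pixel columns grow to the right and rows downward; lengths in mm; the calibration is good to about 2 mm. A picture is of the moment at which its call begins: read the wrist's pose just before it. camera_params takes no time and is no camera call; for the wrist camera it gives the pose at the moment of the call.
- env.job_done(): hands the job in, once; it reports no verdict.
The state is a dict: "time_s": time; "qpos": joint angles; "qvel": joint speeds; "effort": joint torques, N m; "ee_pos": TCP position; "ee_rot": TCP orientation; "force": force on the tool from outside, world axes, zero at the start; "torque": the same for the moment, N m; "gripper_width": finger opening in mm.
Only numpy, scipy, OpenCV 4.12 (cv2) and the standard library are available. Lean on these libraries where they do the work, as an engineer would, in place of code of your own. Each camera call takes 0.05 s, during which the arm holds its last target.

## Working session

There is one attempt and no reset: what is moved stays moved. The work goes in short steps, Python scripts to look and compute and a tool call to move; the robot and the scene stay as the last step left them, time stands still between calls to the robot, and variables do not carry over. Pictures are saved under pics/ and viewed, and the job is handed in when it is done.

Besides the shell and the picture viewer there is one more tool, called after "Request:" as name(argument=value, ...) on one line, values as JSON. drive_tool: Moves the arm, as the interface text tells. Its arguments: {"type":"object","properties":{"motion":{"type":"array","items":{"type":"array"}},"claw":{"type":"number"},"force":{"type":"number"}},"required":["motion"]}

```bash
mkdir -p pics; ls; python3 - <<'E'
from workcell import env
import cv2
print(env.state())
for n in ("scene","top"):
    im=env.grab_frame(n); cv2.imwrite(f"pics/{n}0.png",im[:,:,::-1])
    print(n,env.camera_params(n))
E
```

```text
pics
{'time_s': 0.0, 'qpos': array([-6.59472704e+01,  1.83494486e+01,  8.97070945e+01, -1.33947091e-03,
        7.20435235e+01, -1.14558864e+00]), 'qvel': array([ 0.02478437,  0.06801431,  0.03814625, -0.04842522, -0.01519918,
        0.01931478]), 'effort': array([-2.37972141e-03, -4.12466919e+01, -2.31980306e+01,  7.24155921e-02,
        4.56236035e-02, -1.54168138e-04]), 'ee_pos': array([ 244.5954561 , -519.81532471,  213.13759731]), 'ee_rot': array([-1.79999273e+02,  1.00072081e-01, -6.48012670e+01]), 'force': array([-0.30613668,  0.54045755, -0.44913744]), 'torque': array([ 0.02346751,  0.03097813, -0.02114725]), 'gripper_width': 90.95193857013658}
scene {'fov_y': 44.42023699055135, 'cx': 284.7068387642893, 'cy': 201.06253974346265, 'pose': array([[-4.87821988e-02,  7.67117937e-01, -6.39648629e-01,
         1.32704271e+03],
       [ 9.98643053e-01,  4.91489736e-02, -1.72171786e-02,
         9.28474263e+01],
       [ 1.82304670e-02, -6.39620551e-01, -7.68474593e-01,
         1.05056218e+03],
       [ 0.00000000e+00,  0.00000000e+00,  0.00000000e+00,
         1.00000000e+00]])}
top {'fov_y': 48.90438738209621, 'cx': 278.8248539658902, 'cy': 212.89881881388266, 'pose': array([[ 2.58334200e-02, -9.90024829e-01,  1.38504415e-01,
         3.32780250e+02],
       [-9.99285154e-01, -2.93999282e-02, -2.37660717e-02,
         8.90997786e+01],
       [ 2.76010209e-02, -1.37791446e-01, -9.90076614e-01,
         1.20911335e+03],
       [ 0.00000000e+00,  0.00000000e+00,  0.00000000e+00,
         1.00000000e+00]])}
```

View pics/scene0.png

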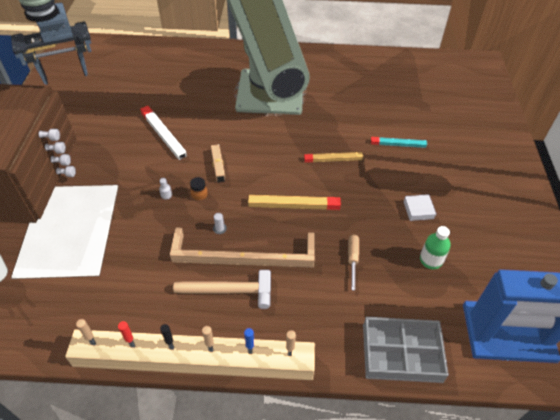

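View pics/top0.png

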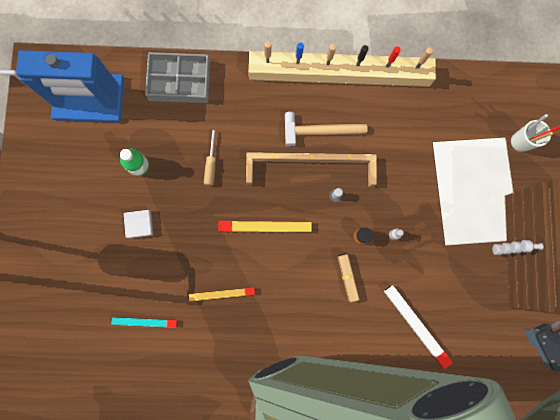

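The candidates, in top-view pixels, are the large brass tube (265,227), the small brass one (222,295), the turquoise one (144,323) and the white one (418,326). The larger brass one fits, since it is neither turquoise nor white. I'll confirm it in a crop and measure it.

```bash
cat > h.py <<'E'
import numpy as np, cv2
from workcell import env
def K(n):
    p=env.camera_params(n); f=210/np.tan(np.radians(p['fov_y']/2)); return p,f
def cast(n,uv,z,p=None):
    if p is None: p=env.camera_params(n)
    f=210/np.tan(np.radians(p['fov_y']/2))
    P=np.array(p['pose']); uv=np.atleast_2d(uv).astype(float)
    d=np.c_[(uv[:,0]-p['cx'])/f,(uv[:,1]-p['cy'])/f,np.ones(len(uv))]@P[:3,:3].T
    o=P[:3,3]; s=(z-o[2])/d[:,2]; return o[:2]+d[:,:2]*s[:,None]
def proj(n,X):
    p,f=K(n);P=np.array(p['pose']);c=(np.atleast_2d(X)-P[:3,3])@P[:3,:3]
    return np.c_[c[:,0]/c[:,2]*f+p['cx'],c[:,1]/c[:,2]*f+p['cy']]
def tube(n,im,box,z=20):
    """mask yellow+red, minAreaRect"""
    hsv=cv2.cvtColor(im,cv2.COLOR_RGB2HSV)
    y=cv2.inRange(hsv,(22,120,150),(34,255,255)); r=cv2.inRange(hsv,(0,200,130),(6,255,255))|cv2.inRange(hsv,(174,200,130),(180,255,255))
    m=np.zeros_like(y);x0,y0,x1,y1=box;m[y0:y1,x0:x1]=255
    return y&m,r&m
E
python3 - <<'E'
from h import *
t=cv2.imread("pics/top0.png"); s=cv2.imread("pics/scene0.png")
cv2.imwrite("pics/c1.png",cv2.resize(t[140:260,205:405],None,fx=4,fy=4,interpolation=cv2.INTER_CUBIC))
cv2.imwrite("pics/c2.png",cv2.resize(s[150:280,150:350],None,fx=4,fy=4,interpolation=cv2.INTER_CUBIC))
for n,im,box in(("top",t,(205,210,325,245)),("scene",s,(240,185,350,215))):
    y,r=tube(n,im[:,:,::-1].copy(),box)
    print(n,(y>0).sum(),(r>0).sum())
    c=np.argwhere((y|r)>0)[:,::-1]; rect=cv2.minAreaRect(c.astype(np.float32)); b=cv2.boxPoints(rect)
    w=cast(n,b,20); print(b.round(1).tolist(),w.round(1).tolist(),np.linalg.norm(w-np.roll(w,1,0),axis=1).round(1))
E
```

```text
top 666 142
[[218.0, 221.0], [310.0, 221.0], [310.0, 231.0], [218.0, 231.0]] [[473.3, 217.2], [480.3, -21.0], [454.2, -21.5], [447.4, 216.1]] [ 26.  238.3  26.1 237.6]
scene 264 0
[[250.0, 202.0], [250.0, 197.0], [325.0, 197.0], [325.0, 202.0]] [[478.2, -20.1], [461.2, -21.7], [448.6, 174.8], [465.7, 174.8]] [195.4  17.  197.   17.1]
```

View pics/c1.png

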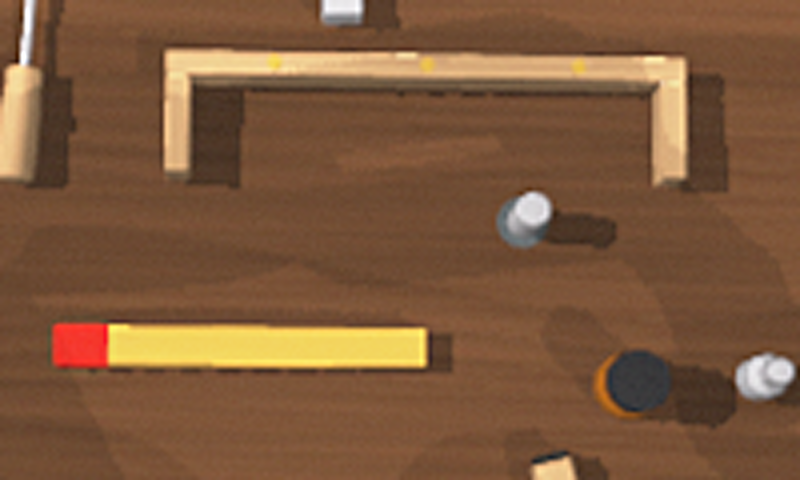

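View pics/c2.png

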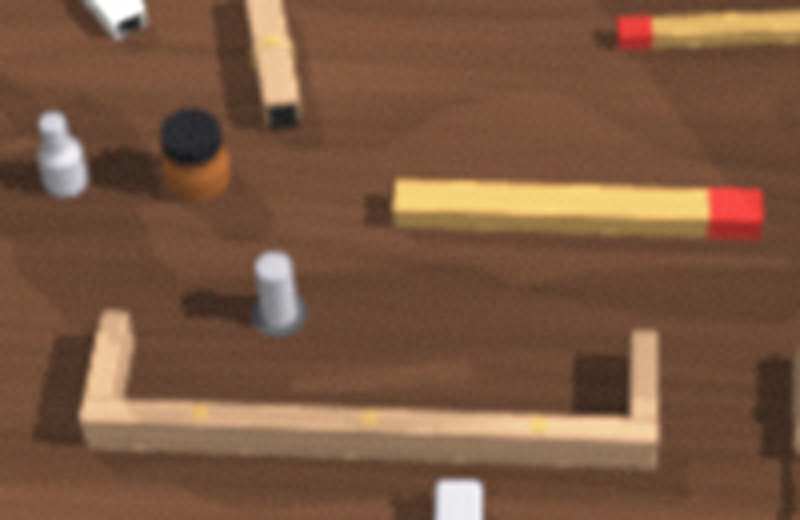

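The crop shows the large brass tube: the red tip is at crop x 53–107 and the plain end at crop x 428. Next I'll measure the bay, stake and neighbours.

```bash
python3 - <<'E'
from h import *
T=lambda u,v:[(u+.5)/4-.5+205,(v+.5)/4-.5+140]
S=lambda u,v:[(u+.5)/4-.5+150,(v+.5)/4-.5+150]
def sh(name,l): print(name,l.round(1).tolist())
sh("top bay outer back L,R, inner back L,R, front L(2) R(2)",cast("top",[T(165,50),T(687,58),T(190,74),T(654,82),T(165,172),T(189,173),T(654,179),T(687,180)],32))
sh("scene bay out back L(-y),R, in L,R ; front -y(2), +y(2)",cast("scene",[S(82,414),S(657,438),S(125,400),S(630,416),S(105,312),S(130,315),S(632,332),S(657,332)],32))
sh("stake top cam top/scene",np.r_[cast("top",[T(533,210)],50),cast("scene",[S(274,259)],50)])
sh("stake foot",np.r_[cast("top",[T(522,224)],0),cast("scene",[S(278,318)],0)])
sh("jar",np.r_[cast("top",[T(640,380)],50),cast("scene",[S(193,134)],50)])
sh("punch",np.r_[cast("top",[T(779,371)],60),cast("scene",[S(53,120)],60)])
sh("tube top: top",cast("top",[T(53,324),T(428,328),T(428,368),T(53,367)],20))
sh("tube top: scene",cast("scene",[S(395,180),S(764,190),S(764,213),S(395,204)],20))
sh("graver",cast("top",[T(22,68),T(15,178)],8))
sh("clamp",cast("top",[[344,256],[352,300]],26))
E
```

```text
top bay outer back L,R, inner back L,R, front L(2) R(2) [[655.4, 151.2], [661.5, -192.3], [639.8, 134.4], [644.5, -170.4], [574.1, 148.3], [574.0, 132.8], [579.5, -170.4], [579.6, -192.0]]
scene bay out back L(-y),R, in L,R ; front -y(2), +y(2) [[656.6, -192.7], [652.8, 147.4], [645.1, -169.2], [638.2, 131.2], [581.2, -193.0], [582.5, -177.3], [576.3, 131.1], [575.3, 146.4]]
stake top cam top/scene [[553.1, -88.5], [547.5, -91.7]]
stake foot [[552.9, -88.9], [555.7, -92.1]]
jar [[445.9, -157.4], [448.1, -157.6]]
punch [[453.1, -243.1], [450.7, -246.8]]
tube top: top [[474.3, 217.6], [478.8, -25.3], [452.7, -25.7], [446.4, 216.4]]
tube top: scene [[453.3, -26.7], [446.4, 216.0], [466.1, 215.5], [473.8, -24.8]]
graver [[646.5, 247.0], [571.9, 248.1]]
clamp [[391.7, -109.3], [281.2, -130.3]]
```

Two-view results in world mm:
- **Bay:** origin about (577.5, -22), yaw about 0.75°. The outer length measures 342 mm, as expected.
- **Stake:** (553.5, -90), which is 25 mm in front of the mouth and at y = -68 in the bay frame.
- **Tube:** middle at (463, 96), length 242 mm, plain end at about (465.6, -25).

Plan:
1. Use the open gripper as a wide two-point pusher to swing and translate the tube to about 18° tilt.
2. Push the red end along the tube's axis with the fingers shut.
3. Push broadside until it is flush.

Request:
drive_tool(motion=[[[0.009,0.031,-0.004],[0,0,-0.021]],[[0.009,0.031,-0.004],[0,0,-0.021]],[[0.009,0.031,-0.004],[0,0,-0.021]],[[0.009,0.031,-0.004],[0,0,-0.021]],[[0.009,0.031,-0.004],[0,0,-0.021]],[[0.009,0.031,-0.004],[0,0,-0.021]],[[0.009,0.031,-0.004],[0,0,-0.021]],[[0.009,0.031,-0.004],[0,0,-0.021]],[[0.009,0.031,-0.004],[0,0,-0.021]],[[0.009,0.031,-0.004],[0,0,-0.021]]], claw=1)

```text
time_s: 0.93
ee_pos: [334.7, -208.7, 173.6]
ee_rot: [180.0, 0.0, -76.9]
force: [0.8, 0.0, 0.0]
gripper_width: 91.1
```

Request:
drive_tool(motion=[[[0.009,0.031,-0.004],[0,0,-0.021]],[[0.009,0.031,-0.004],[0,0,-0.021]],[[0.009,0.031,-0.004],[0,0,-0.021]],[[0.009,0.031,-0.004],[0,0,-0.021]],[[0.009,0.031,-0.004],[0,0,-0.021]],[[0.009,0.031,-0.004],[0,0,-0.021]],[[0.009,0.031,-0.004],[0,0,-0.021]],[[0.009,0.031,-0.004],[0,0,-0.021]],[[0.009,0.031,-0.004],[0,0,-0.021]],[[0.009,0.031,-0.004],[0,0,-0.021]]])

```text
time_s: 1.77
ee_pos: [424.7, 101.3, 133.6]
ee_rot: [180.0, -0.0, -88.9]
force: [1.4, 0.4, 0.2]
gripper_width: 91.1
```

Request:
drive_tool(motion=[[[-0.001,-0.001,-0.0126],[0,0,0]],[[-0.001,-0.001,-0.0126],[0,0,0]],[[-0.001,-0.001,-0.0126],[0,0,0]],[[-0.001,-0.001,-0.0126],[0,0,0]],[[0,0,-0.0126],[0,0,0]],[[0,0,-0.0126],[0,0,0]],[[0,0,-0.0126],[0,0,0]],[[0,0,-0.0126],[0,0,0]],[[0,0,-0.0126],[0,0,0]],[[0,0,-0.0126],[0,0,0]]])

```text
time_s: 2.6
ee_pos: [420.6, 95.7, 7.2]
ee_rot: [180.0, -0.0, -88.9]
force: [0.0, 0.6, -0.5]
gripper_width: 91.0
```

```bash
python3 - <<'E'
from h import *
s=env.grab_frame("scene"); cv2.imwrite("pics/s1.png",cv2.resize(s[130:270,150:370,::-1],None,fx=3.5,fy=3.5,interpolation=cv2.INTER_CUBIC))
E
```

```text
(no output)
```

View pics/s1.png

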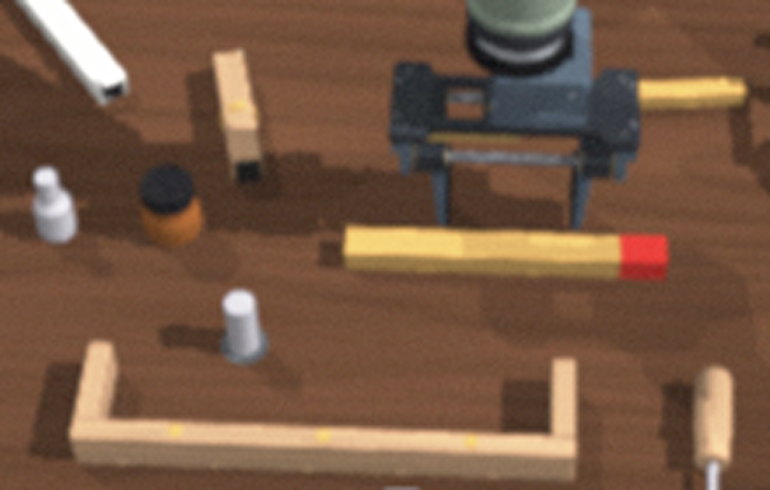

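Request:
drive_tool(motion=[[[0.004,0,0],[0,0,0]],[[0.004,0,0],[0,0,0.01]],[[0.004,-0.001,0],[0,0,0.02]],[[0.004,-0.001,0],[0,0,0.02]],[[0.004,-0.001,0],[0,0,0.02]],[[0.004,-0.001,0],[0,0,0.02]],[[0.004,-0.001,0],[0,0,0.02]],[[0.004,-0.001,0],[0,0,0.02]],[[0.004,-0.001,0],[0,0,0.02]],[[0.004,-0.001,0],[0,0,0.02]]])

```text
time_s: 3.48
ee_pos: [461.1, 87.6, 8.0]
ee_rot: [180.0, -0.0, -79.0]
force: [-2.7, 0.8, 0.9]
gripper_width: 91.2
```

Request:
drive_tool(motion=[[[0.004,-0.001,0],[0,0,0.02]],[[0.004,-0.001,0],[0,0,0.02]],[[0.004,-0.001,0],[0,0,0.02]],[[0.004,-0.001,0],[0,0,0.02]],[[0.004,-0.001,0],[0,0,0.02]],[[0.004,-0.001,0],[0,0,0.02]],[[0.004,0,0],[0,0,0.02]],[[0.004,0,0],[0,0,0.01]],[[0.003,0,0],[0,0,0]],[[0,0,0],[0,0,0]]])

```text
time_s: 4.32
ee_pos: [497.2, 81.8, 8.0]
ee_rot: [-179.9, -0.0, -70.5]
force: [-0.1, 0.3, 0.3]
gripper_width: 91.1
```

```bash
python3 - <<'E'
from h import *
for n in("top","scene"):
    s=env.grab_frame(n); cv2.imwrite(f"pics/{n}2.png",s[:,:,::-1])
t=cv2.imread("pics/top2.png"); s=cv2.imread("pics/scene2.png")
cv2.imwrite("pics/c3.png",cv2.resize(t[140:260,205:405],None,fx=4,fy=4,interpolation=cv2.INTER_CUBIC))
cv2.imwrite("pics/c4.png",cv2.resize(s[150:280,150:350],None,fx=4,fy=4,interpolation=cv2.INTER_CUBIC))
E
```

```text
(no output)
```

View pics/c3.png

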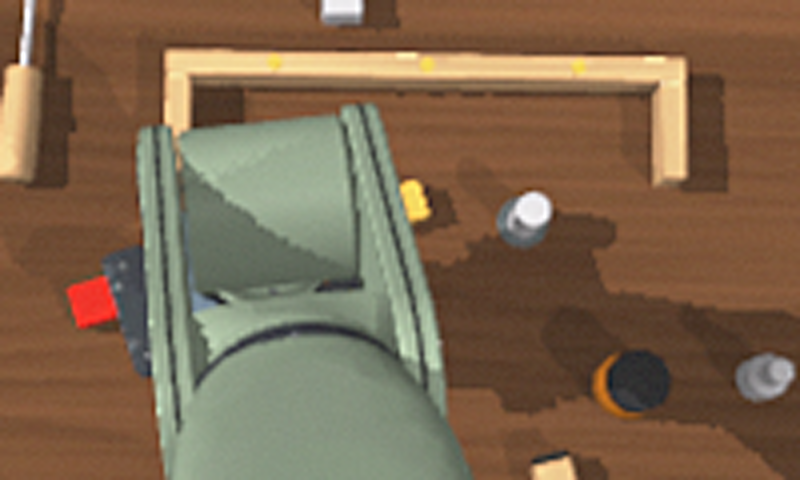

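View pics/c4.png

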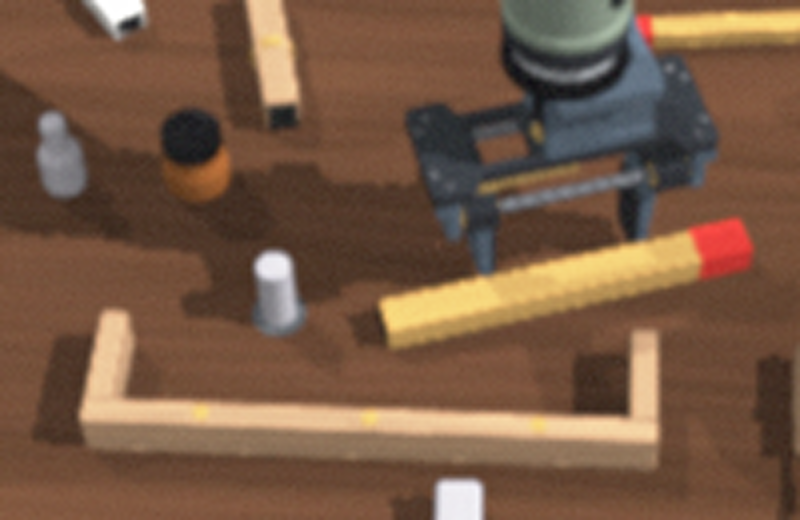

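```bash
cat >> h.py <<'E'
T=lambda u,v:[(u+.5)/4-.5+205,(v+.5)/4-.5+140]
S=lambda u,v:[(u+.5)/4-.5+150,(v+.5)/4-.5+150]
def bay(w):
    a=np.radians(0.75);d=np.atleast_2d(w)-[577.5,-22]
    return np.c_[d[:,0]*np.cos(a)+d[:,1]*np.sin(a),-d[:,0]*np.sin(a)+d[:,1]*np.cos(a)]
def rep(n,l):
    w=cast(n,l,20);print(n,"world",w.round(1).tolist(),"bay",bay(w).round(1).tolist())
E
python3 - <<'E'
from h import *
rep("scene",[S(380,298),S(388,327),S(740,220),S(750,244)])
rep("top",[T(425,180),T(432,215),T(67,285),T(78,327)])
E
```

```text
scene world [[550.9, -27.0], [573.0, -19.8], [473.0, 199.8], [492.6, 206.0]] bay [[-26.7, -4.6], [-4.4, 2.3], [-101.6, 223.2], [-81.9, 229.1]]
top world [[576.6, -21.7], [553.4, -26.7], [500.0, 209.7], [472.8, 201.4]] bay [[-0.9, 0.3], [-24.1, -4.4], [-74.5, 232.7], [-101.8, 224.8]]
```

The plain end is at about (-14, -2) in the bay frame and the red end at about (-90, 227), with 18.4° tilt. The tube's line passes the stake at x = +8, as planned. Now I'll shut the fingers behind the red end.

Request:
drive_tool(motion=[[[-0.007,-0.0025,0],[0,0,0]],[[-0.007,-0.0025,0],[0,0,0]],[[0,0,0.015],[0,0,0]],[[0,0,0.02],[0,0,0]],[[0,0,0.015],[0,0,0]],[[-0.002,0.032,0],[0,0,0]],[[-0.002,0.032,0],[0,0,0]],[[-0.002,0.032,0],[0,0,0]],[[-0.002,0.032,0],[0,0,0]],[[-0.002,0.032,0],[0,0,0]]])

```text
time_s: 5.25
ee_pos: [470.7, 237.6, 58.1]
ee_rot: [180.0, -0.0, -70.5]
force: [0.2, 0.1, -0.4]
gripper_width: 91.0
```

Request:
drive_tool(motion=[[[0,0,0],[0,0,0]],[[0,0,0],[0,0,0]],[[0,0,0],[0,0,0]],[[0,0,0],[0,0,0]],[[0,0,0],[0,0,0]],[[0,0,0],[0,0,0]],[[0,0,-0.012],[0,0,0]],[[0,0,-0.012],[0,0,0]],[[0,0,-0.012],[0,0,0]],[[0,0,-0.014],[0,0,0]]], claw=0, force=20)

```text
time_s: 6.08
ee_pos: [472.3, 236.1, 7.9]
ee_rot: [-179.9, -0.0, -70.6]
force: [-0.3, 0.7, -0.1]
gripper_width: 27.7
```

```bash
python3 - <<'E'
from h import *
for n in("top","scene"):
    s=env.grab_frame(n); cv2.imwrite(f"pics/{n}3.png",s[:,:,::-1])
t=cv2.imread("pics/top3.png"); s=cv2.imread("pics/scene3.png")
cv2.imwrite("pics/c5.png",cv2.resize(t[140:260,205:405],None,fx=4,fy=4,interpolation=cv2.INTER_CUBIC))
cv2.imwrite("pics/c6.png",cv2.resize(s[150:280,190:390],None,fx=4,fy=4,interpolation=cv2.INTER_CUBIC))
print(env.state()['ee_pos'],env.state()['gripper_width'])
E
```

```text
[470.39063108 235.33897667   6.28898577] 19.211720428720366
```

View pics/c5.png

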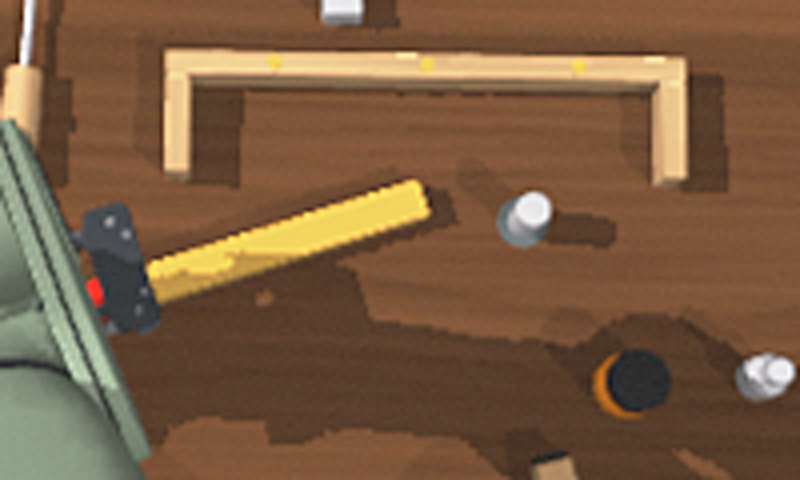

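View pics/c6.png

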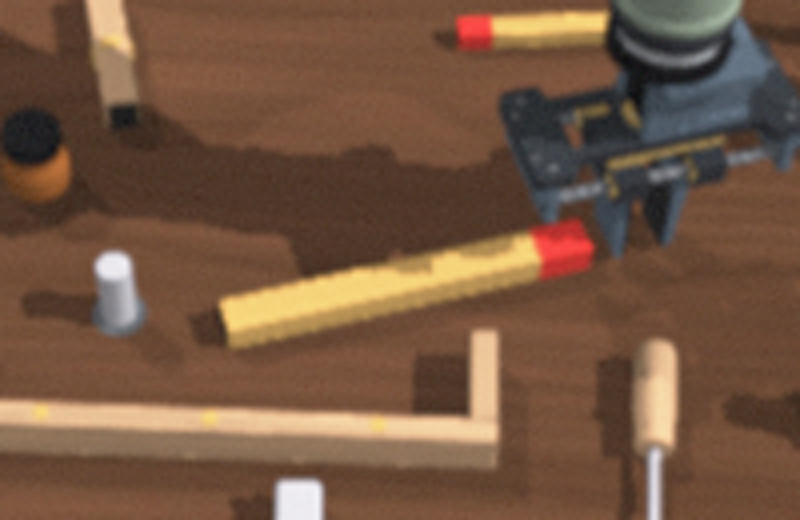

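Request:
drive_tool(motion=[[[0.002,0,0],[0,0,0]],[[0,0,0],[0,0,0]],[[0,0,0],[0,0,0]],[[0.002,-0.0057,0],[0,0,0]],[[0.002,-0.0057,0],[0,0,0]],[[0.002,-0.0057,0],[0,0,0]],[[0.002,-0.0057,0],[0,0,0]],[[0.002,-0.0057,0],[0,0,0]],[[0.002,-0.0057,0],[0,0,0]],[[0.002,-0.0057,0],[0,0,0]]])

```text
time_s: 7.02
ee_pos: [488.1, 196.5, 8.1]
ee_rot: [-180.0, 0.0, -70.6]
force: [-0.9, 3.1, 0.6]
gripper_width: 0.7
```

Request:
drive_tool(motion=[[[0.002,-0.0057,0],[0,0,0]],[[0.002,-0.0057,0],[0,0,0]],[[0.002,-0.0057,0],[0,0,0]],[[0.002,-0.0057,0],[0,0,0]],[[0.002,-0.0057,0],[0,0,0]],[[0.002,-0.0057,0],[0,0,0]],[[0.002,-0.0057,0],[0,0,0]],[[0.002,-0.0057,0],[0,0,0]],[[0,0,0],[0,0,0]],[[0,0,0],[0,0,0]]])

```text
time_s: 7.85
ee_pos: [503.7, 150.3, 7.6]
ee_rot: [179.9, -0.0, -70.5]
force: [1.2, 0.1, -0.4]
gripper_width: 0.8
```

```bash
cat >> h.py <<'E'
def snap(k):
    for n in("top","scene"):
        s=env.grab_frame(n); cv2.imwrite(f"pics/{n}{k}.png",s[:,:,::-1])
    t=cv2.imread(f"pics/top{k}.png"); s=cv2.imread(f"pics/scene{k}.png")
    a=cv2.resize(t[140:260,205:405],None,fx=4,fy=4,interpolation=cv2.INTER_CUBIC)
    b=cv2.resize(s[150:280,150:350],None,fx=4,fy=4,interpolation=cv2.INTER_CUBIC)
    cv2.imwrite(f"pics/t{k}.png",a);cv2.imwrite(f"pics/s{k}.png",b)
    st=env.state();print(st['ee_pos'].round(1),st['ee_rot'].round(1),st['force'].round(1),st['time_s'])
E
python3 -c "
from h import *
snap(4)"
```

```text
[503.6 150.8   7.6] [179.9  -0.  -70.5] [0.4 0.6 0.6] 7.95
```

View pics/s4.png

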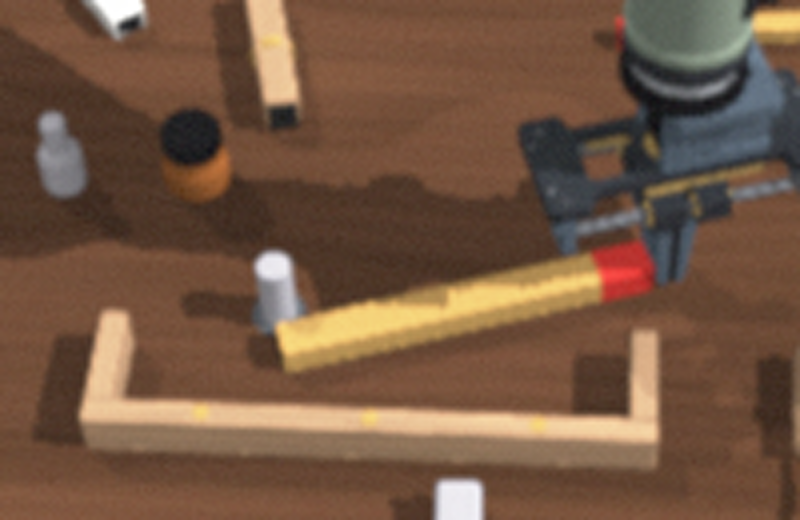

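View pics/t4.png

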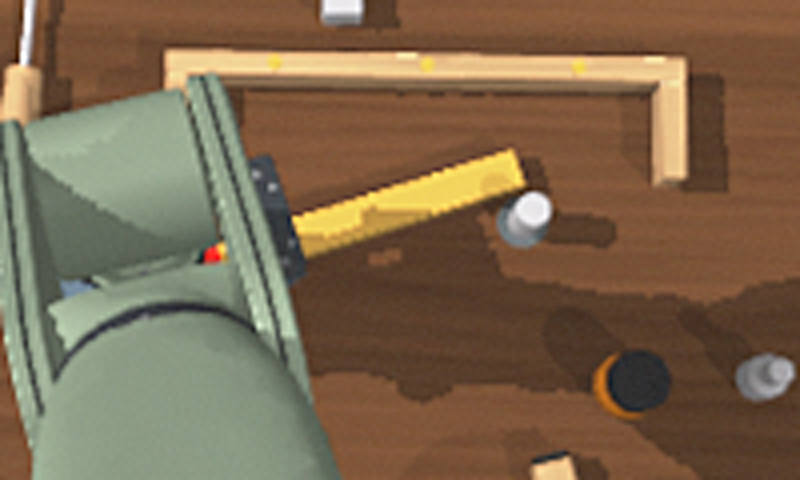

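```bash
python3 -c "
from h import *
rep('scene',[S(278,322),S(284,350),S(645,243),S(655,267)])
rep('top',[T(517,149),T(526,184)])
print(bay([503.6,150.8]))"
```

```text
scene world [[573.4, -88.2], [594.4, -81.8], [496.1, 138.5], [515.3, 145.1]] bay [[-4.9, -66.2], [16.2, -60.0], [-79.3, 161.5], [-60.0, 167.9]]
top world [[599.4, -82.2], [576.0, -88.3]] bay [[21.1, -60.5], [-2.3, -66.3]]
[[-71.63178669 173.75251692]]
```

The plain end is at about (8, -63) in the bay frame, clear of the stake by about 8 mm, and the tilt is unchanged. I'll continue along the axis by about 72 mm.

Request:
drive_tool(motion=[[[0.002,-0.0057,0],[0,0,0]],[[0.002,-0.0057,0],[0,0,0]],[[0.002,-0.0057,0],[0,0,0]],[[0.002,-0.0057,0],[0,0,0]],[[0.002,-0.0057,0],[0,0,0]],[[0.002,-0.0057,0],[0,0,0]],[[0.002,-0.0057,0],[0,0,0]],[[0.002,-0.0057,0],[0,0,0]],[[0,0,0],[0,0,0]],[[0,0,0],[0,0,0]]])

```text
time_s: 8.78
ee_pos: [520.2, 105.1, 8.1]
ee_rot: [-180.0, -0.0, -70.6]
force: [-0.4, -0.4, 0.8]
gripper_width: 0.6
```

Request:
drive_tool(motion=[[[0.002,-0.0057,0],[0,0,0]],[[0.002,-0.0057,0],[0,0,0]],[[0.002,-0.0057,0],[0,0,0]],[[0.002,-0.0057,0],[0,0,0]],[[0,0,0],[0,0,0]],[[0,0,0],[0,0,0]],[[-0.003,0.009,0],[0,0,0]],[[-0.003,0.009,0.01],[0,0,0]],[[-0.003,0.009,0.02],[0,0,0]],[[0,0,0.02],[0,0,0]]])

```text
time_s: 9.62
ee_pos: [517.2, 111.8, 58.5]
ee_rot: [179.9, 0.0, -70.4]
force: [0.3, -0.2, 0.4]
gripper_width: 0.4
```

```bash
python3 -c "
from h import *
snap(5)"
```

```text
[520.8 111.6  61.4] [-1.796e+02 -1.000e-01 -7.040e+01] [ 0.1 -0.6 -0.1] 9.7167
```

View pics/s5.png

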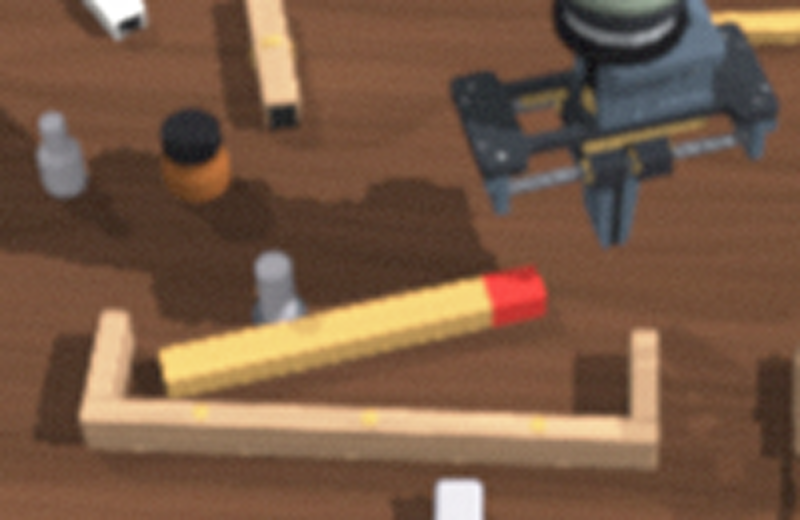

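View pics/t5.png

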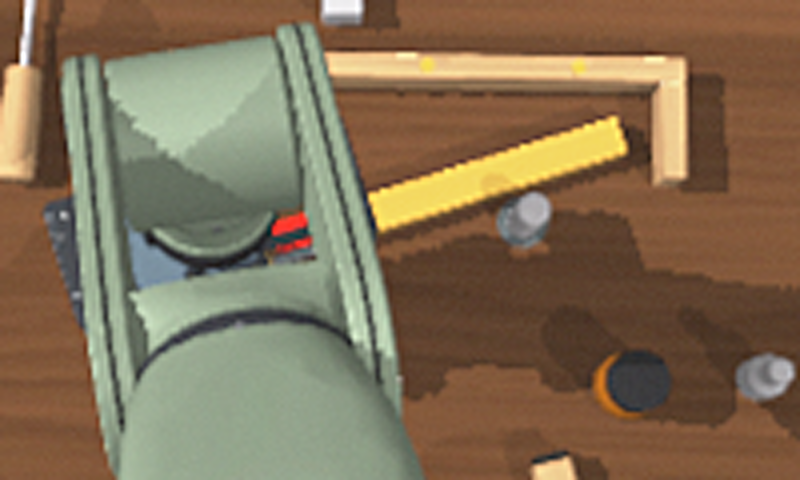

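```bash
python3 -c "
from h import *
rep('scene',[S(160,348),S(168,375),S(538,265),S(546,291)])
rep('top',[T(618,115),T(628,152)])
"
```

```text
scene world [[597.6, -157.7], [617.4, -149.6], [518.4, 70.7], [538.8, 76.7]] bay [[18.4, -136.0], [38.2, -128.1], [-57.9, 93.4], [-37.4, 99.2]]
top world [[624.5, -149.1], [599.7, -155.8]] bay [[45.3, -127.7], [20.4, -134.0]]
```

The plain end is at about (31, -131) in the bay frame, well past the stake (waypoint met), and the red end is at about (-47, 96). Now I'll open the gripper again and set it behind the tube for the wide push.

Request:
drive_tool(motion=[[[-0.001,-0.025,0.002],[0,0,0]],[[-0.001,-0.025,0],[0,0,0]],[[-0.001,-0.025,0],[0,0,0]],[[-0.001,-0.025,0],[0,0,0]],[[-0.001,-0.025,0],[0,0,0]],[[0,0,0],[0,0,0]],[[0,0,0],[0,0,0]],[[0,0,0],[0,0,0]],[[0,0,0],[0,0,0]],[[0,0,0],[0,0,0]]], claw=1)

```text
time_s: 10.55
ee_pos: [513.8, -14.2, 59.9]
ee_rot: [180.0, 0.0, -70.4]
force: [-0.8, -0.5, -0.3]
gripper_width: 64.4
```

```bash
python3 -c "
from h import *
snap(6)"
```

```text
[513.8 -14.4  59.9] [180.   -0.  -70.5] [0.1 0.4 0.7] 10.65
```

View pics/s6.png

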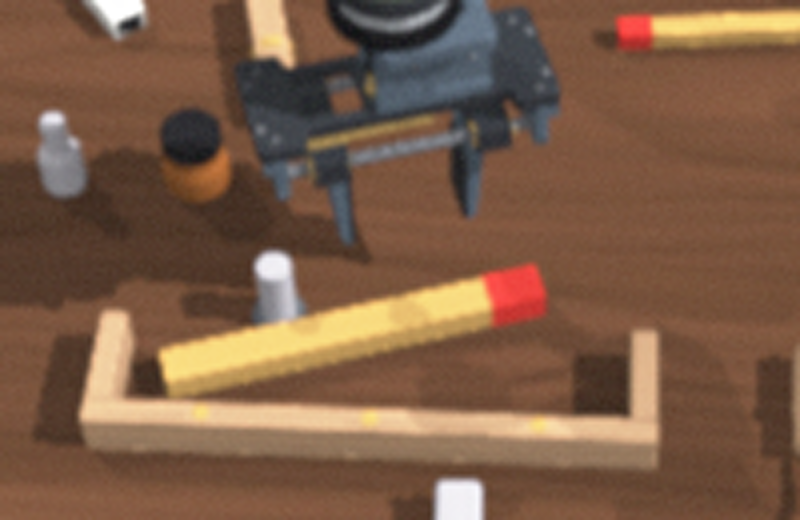

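Request:
drive_tool(motion=[[[0,0.001,0],[0,0,0]],[[0,0.001,0],[0,0,0]],[[0,0,0],[0,0,0]],[[0,0,0],[0,0,0]],[[0,0,-0.009],[0,0,0]],[[0,0,-0.009],[0,0,0]],[[0,0,-0.009],[0,0,0]],[[0,0,-0.009],[0,0,0]],[[0,0,-0.008],[0,0,0]],[[0,0,-0.008],[0,0,0]]])

```text
time_s: 11.48
ee_pos: [513.5, -13.2, 6.7]
ee_rot: [179.9, 0.0, -70.5]
force: [0.3, -0.2, -0.3]
gripper_width: 91.3
```

```bash
python3 -c "
from h import *
snap(7)"
```

```text
[512.6 -13.2   6.3] [ 1.798e+02  1.000e-01 -7.050e+01] [ 0.5 -0.7 -0. ] 11.5833
```

View pics/s7.png

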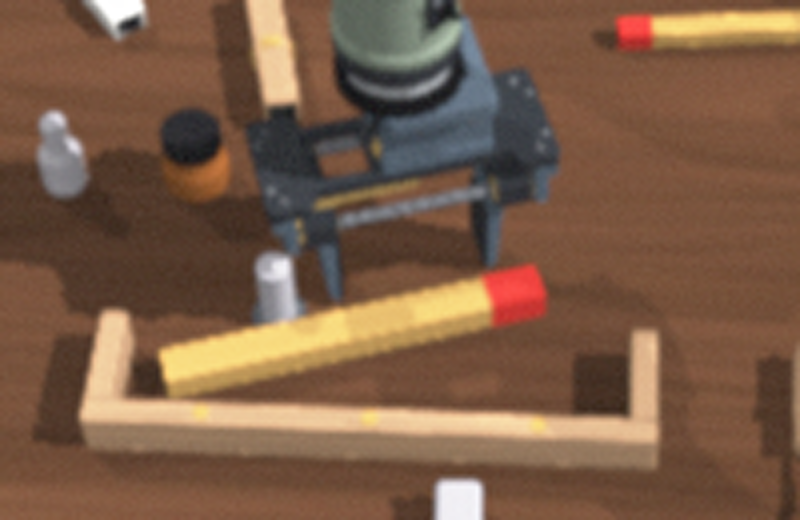

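Request:
drive_tool(motion=[[[0.005,0.001,0],[0,0,0]],[[0.005,0.001,0],[0,0,0]],[[0.005,0.001,0],[0,0,-0.02]],[[0.005,0.001,0],[0,0,-0.02]],[[0.005,0.001,0],[0,0,-0.02]],[[0.005,0.001,0],[0,0,-0.02]],[[0.005,0.001,0],[0,0,-0.02]],[[0.005,0.001,0],[0,0,-0.02]],[[0.005,0.001,0],[0,0,-0.02]],[[0.005,0.001,0],[0,0,-0.02]]])

```text
time_s: 12.42
ee_pos: [564.2, -3.1, 8.0]
ee_rot: [180.0, -0.0, -79.8]
force: [-3.2, 0.6, 2.2]
gripper_width: 90.9
```

```bash
python3 -c "
from h import *
snap(8)"
```

```text
[565.5  -3.1   8.1] [-179.9   -0.   -79.7] [-0.9  0.1  0. ] 12.5167
```

View pics/s8.png

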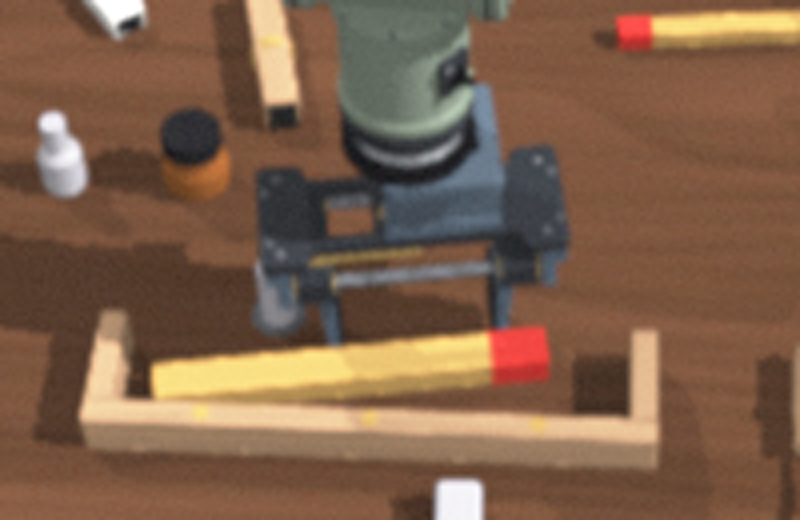

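Nearly in: the tilt is about 9° and the red end is inside the mouth. I'll push on with the remaining turn.

Request:
drive_tool(motion=[[[0.005,0,0],[0,0,-0.0185]],[[0.005,0,0],[0,0,-0.0185]],[[0.005,0,0],[0,0,-0.0185]],[[0.005,0,0],[0,0,-0.0185]],[[0.005,0,0],[0,0,-0.0185]],[[0.005,0,0],[0,0,-0.0185]],[[0.004,0,0],[0,0,-0.0185]],[[0.004,0,0],[0,0,-0.0185]],[[0.003,0,0],[0,0,-0.0185]],[[0.002,0,0],[0,0,0]]])

```text
time_s: 13.35
ee_pos: [600.7, -2.8, 7.5]
ee_rot: [179.2, 0.0, -89.2]
force: [-17.6, 1.2, 12.3]
gripper_width: 91.2
```

```bash
python3 -c "
from h import *
snap(9)"
```

```text
[600.7  -2.8   7.5] [179.2   0.  -89.1] [-13.8   2.1   8.5] 13.45
```

View pics/s9.png

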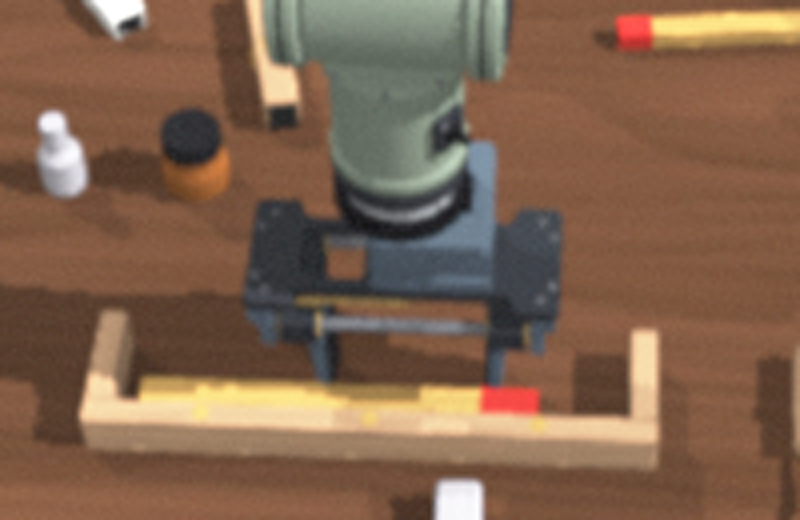

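Contact force is 17 N and the tube looks close to the back wall. I'll retreat and check in the top view.

Request:
drive_tool(motion=[[[-0.008,0,0],[0,0,0]],[[-0.01,0,0],[0,0,0]],[[-0.015,0,0.002],[0,0,0]],[[-0.02,0,0.01],[0,0,0]],[[-0.02,0,0.02],[0,0,0]],[[-0.03,0,0.02],[0,0,0]],[[-0.03,0,0.02],[0,0,0]],[[-0.03,0,0.02],[0,0,0]],[[-0.02,0,0],[0,0,0]],[[0,0,0],[0,0,0]]])

```text
time_s: 14.28
ee_pos: [420.5, -3.3, 101.1]
ee_rot: [-180.0, -0.0, -89.3]
force: [-1.1, -0.0, -0.3]
gripper_width: 91.1
```

```bash
python3 -c "
from h import *
snap(10)"
```

```text
[424.7  -3.3 100.7] [-179.8   -0.   -89.3] [ 0.5 -0.3 -0.5] 14.3833
```

View pics/t10.png

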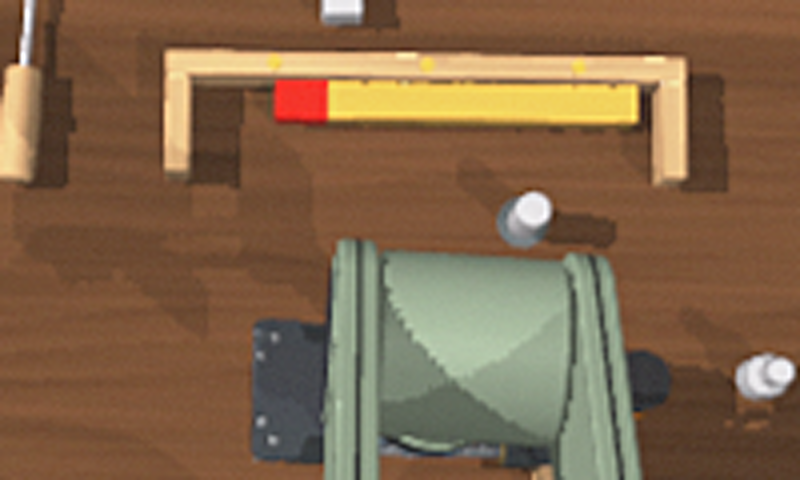

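View pics/s10.png

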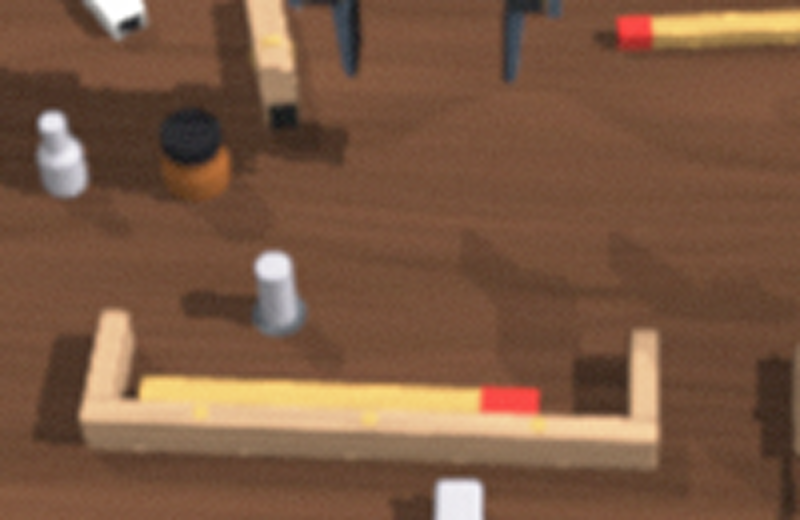

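```bash
python3 -c "
from h import *
rep('top',[T(275,121.5),T(638,124.5)])
rep('scene',[S(541,388),S(140,377)])
b=lambda n,l:print(n,bay(cast(n,l,32)).round(1).tolist())
b('top',[T(190,74),T(654,82)]);b('scene',[S(125,400),S(630,416)])
"
```

```text
top world [[612.7, 77.9], [618.5, -162.4]] bay [[36.5, 99.4], [39.1, -140.9]]
scene world [[613.0, 77.2], [619.9, -166.2]] bay [[36.8, 98.7], [40.5, -144.8]]
top [[64.4, 155.5], [65.1, -149.3]]
scene [[65.7, -148.1], [62.7, 152.4]]
```

Both views agree. The tube's front edge is at bay x of about 36.6 (red) and 39.8 (plain), so the end centres are at about 49 and 52 mm against a limit of 43.5. Its middle is at y of about -21, and the bystanders show at their original pixels. I'm handing it in.

```bash
python3 -c "
from h import *
print(env.job_done(), env.state()['time_s'])"
```

```text
the job is handed in; nothing more can be done
the job is handed in; nothing more can be done
```

The large brass tube is in the bay, lying along the back wall, and the job is handed in. It took about 14.4 s. No verdict was reported, so these are my own checks.

**What I did:**
1. I swung and shifted the tube with the open gripper until it lay at about 18°.
2. I pushed it along its axis from the red end, past the stake and clear of it.
3. I pushed the red end in with the open gripper until the tube met the back wall at about 17 N.

**Checks in the bay frame:**
- **Waypoint:** with the plain end pushed in, it was about 56 mm behind the stake's centre and 63 mm past it towards -y. The red end was still outside the mouth.
- **Final position:** the end centres are at x of about 49 mm (red) and 52 mm (plain). The limit is 43.5 mm and touching the wall would be 52.5 mm. The tube's middle is at y of about -21 mm.
- **Flat:** the tube shows no tilt in the last pictures. I had no direct height measurement.
- **Bystanders:** the jar, punch, graver and hammer head look unmoved in the last pictures. I did not recheck the flux bottle and block, which the arm never went near. The clamp was only partly in view.

**Disagreements:** the red end reads about 3 mm further from the wall than the plain end, which is within the error of my bay angle and the camera calibration. The gripper also stopped about 13 mm short of where I expected contact, probably because I guessed the finger depth too small. Both cameras still put the tube at the wall.

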